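# Find the feet that have gone hard

## Robot

A 7-joint arm with a two-finger parallel gripper is mounted at the origin on a cart in front of the work surface, level with it; the furniture and walls round the work are solid. World frame = base frame: x ahead of the robot, y to its left, z up, the work surface at z = 0. Lengths are in m, angles in rad, forces in N, time in s.
With the tool pointing down it reaches from about 0.35 to 0.9 m from the base axis. Payload 19.9 kg.
Tool frame: the origin (TCP) lies on the centre line of the jaws, within the pads' length; the fingertips stand 19 mm ahead of it and the grasp point (between the pads) is the TCP; z points along the fingers, y is the line along which they close (so a half turn about z gives the same grasp; the last joint's range is limited). The gripper opens to 94 mm and grips with 3 to 60 N. Pads are 16 mm wide; open, the fingers measure 119 mm over their backs; the gripper's body (75 mm by 177 mm) begins 78 mm behind the grasp point.
Start: joints at [-1.317, 0.417, -0.01, 1.614, 0.005, 1.111, -0.053], TCP at [0.182, 0.598, 0.224] pointing down, gripper open.
Joint ranges: [-2.81, 2.81], [-0.39, 2.02], [-1.27, 1.25], [0.06, 2.57], [-1.19, 4.33], [0.19, 2], [-2.82, 2.82]. Speed limits (rad/s): [1.89, 1.89, 2.39, 2.39, 3.01, 3.01, 3.01].

## Interface

Orientations are given as a unit quaternion [w, x, y, z].
In Python, from plant import readout, get_image, ticket gives the robot as it stands.
- The arm moves only by the tool play_rows, never from a script. Its argument "deltas" is a list of rows, each a list of 7 numbers: the opening, from 0 (shut) to 1 (fully open), then the shift along the tool's x, y, z in mm, then the turn, a rotation vector about the tool's x, y, z in rad. A call has 1 to 12 rows; each row is the pose to reach, as a shift and turn from the pose commanded when the call began, along the tool's axes at that moment; what a row does not reach only later rows make up. A row lasts 1/10 s, in which the tool goes at most 50 mm and 8.59 degrees, less where a joint would pass 70% of its speed; a pose out of reach is approached as far as the arm can. A call with a gripper value outside its range is refused whole. The fingers move at their own pace and stop on an object; "squeeze" is the grip in N (left out, the last holds). Time passes only in rows, so rows that repeat a pose let the fingers close. It gives the time, the measured TCP pose, the force, the opening and the grip force at its end, in the units of the state.
- readout.sense(): the state, without advancing time (a new reading comes with each control period).
- get_image(name): name is "side" or "top" or "wrist"; returns a dict with "color" (384x512x3 uint8, red, green, blue), "K" (3x3 intrinsics, pixels), "k1" (the pictures are not rectified: a ray, as slopes to the right and down, at radius r is drawn at 1 + k1 r^2 times it, then the intrinsics apply), "R" (3x3) and "t" (3): a world point X has camera coordinates R X + t. Camera axes: x right, y down, z forward; pixel columns grow to the right and rows downward; lengths in m; the calibration is good to about 2 mm. A picture is of the moment at which its call begins. There is no depth.
- ticket.finish_job(): hands the job in; it is judged then, once.
The state is a dict: "t": time; "joint_pos": joint angles; "joint_vel": joint speeds; "tau": joint torques, N m; "tool_pos": TCP position; "tool_rot": TCP orientation; "contact_force": force on the tool from outside, world axes, zero at the start; "ft_torque": the same for the moment, N m; "finger_gap": finger opening in m; "finger_force": force on a finger pad.
Only numpy, scipy, OpenCV 4.12 (cv2) and the standard library are available. Lean on these libraries where they do the work, as an engineer would, in place of code of your own. Each camera call takes 0.05 s, during which the arm holds its last target. There are 200 camera calls.

## Task

The centrifuge has been creeping on the bench, so its four spring feet have been taken off and stand in the grey block: two still grip, two have gone hard and slide easily, and they look the same. Take the feet one at a time, press the sole lightly on the bare worktop (about 8 N, never over 20 N) and drag it some centimetres to feel how hard it is to pull. Stand the two slippery feet upright in the white tray and have the two that grip seated fully down in pockets of the block, without knocking over any foot or disturbing the other things on the bench.

Things in the scene. Friction and masses are not known exactly. Their poses are not given: they have to be found in the camera images.
- foot_block: grey storage block, 68 x 256 x 21 mm, fixed to the bench, with four round pockets in a row along its y axis, a foot in each at the start. Origin: centre of its underside, on the worktop (z = 0); x across the row, y along it. Between the aluminium end cheeks its top is 18 mm high. The feet are told of under the pockets; they look alike.
- pocket_1 (a point): centre of the floor of the pocket at the block's +y end (2, 3, 4 follow toward -y, 60 mm apart). A pocket is 44 mm across, chamfered, and 12 mm deep, its floor 6 mm above the worktop. A foot stands in it at the start, centred, sole on this floor, its collar 30.5 to 56.5 mm above the worktop.
- pocket_2 (a point): the same for the second pocket. Shape of a foot, heights above its underside: sole plate 40 mm across (9 mm of rubber, 3 mm of steel), steel bell 33 mm across from 15.5 to 24.5 mm, round knurled collar 20 mm across from 24.5 to 50.5 mm (grip here from above, at any yaw), small nut and 8 mm thread up to 67.5 mm.
- pocket_3 (a point): the same for the third pocket. A foot weighs 0.16 to 0.26 kg. Its sole plate slides up into the bell against a spring: it gives from about 2 N on, by 1 mm for each further 4 N, and after 3 mm (14 N) it is solid. Fingers that close on the collar tend to push it down a little, so that once lifted the sole may hang up to 3 mm lower in the grip than it stood.
- pocket_4 (a point): the same for the fourth pocket, at the -y end. Dragged on the worktop, a hard foot pulls back with about 0.16 times the force that presses it down, a good foot with about 0.95 times (both up to 15 % more or less) while it slides; once the hand stops, the pull soon eases to some two thirds of that or less. A foot dragged in the grip may come out leaning by a few hundredths of a radian.
- tray: white staining tray, 120 x 215 x 20 mm, fixed to the bench; long side along its own y axis. Origin: centre of its underside; inner floor 3 mm above it, walls 3 to 4 mm thick, inside 114 x 208 mm
- beaker: glass beaker standing empty, 70 mm across, 87 mm high, origin at the centre of its underside; a bystander
- lab_timer: white kitchen-style lab timer with black dial, 62 x 62 x 44 mm, origin at the centre of its underside; a bystander
- specimen_cup: specimen cup with screw lid, 65 mm across, 70 mm high, origin at the centre of its underside; a bystander

How it is judged:
On the way, in this order (a step that is already met when the one before it is completed fails the run):
1. a foot is dragged along the bare worktop under a press of more than 3 N (((contact force between foot_1_sole_c0 and anything else above 3 N and height (world z) of foot_1_sole_c0 below 0.0065 m and linear speed of foot_1_sole above 0.003 m/s) or (contact force between foot_3_sole_c0 and anything else above 3 N and height (world z) of foot_3_sole_c0 below 0.0065 m and linear speed of foot_3_sole above 0.003 m/s) or (contact force between foot_2_sole_c0 and anything else above 3 N and height (world z) of foot_2_sole_c0 below 0.0065 m and linear speed of foot_2_sole above 0.003 m/s) or (contact force between foot_4_sole_c0 and anything else above 3 N and height (world z) of foot_4_sole_c0 below 0.0065 m and linear speed of foot_4_sole above 0.003 m/s))), for 0.2 s.
2. no foot is on the worktop (height (world z) of each of foot_1_sole_c0, foot_3_sole_c0, foot_2_sole_c0, foot_4_sole_c0 above 0.0065 m), for 0.1 s.
3. again a foot is dragged along the bare worktop under a press of more than 3 N (((contact force between foot_1_sole_c0 and anything else above 3 N and height (world z) of foot_1_sole_c0 below 0.0065 m and linear speed of foot_1_sole above 0.003 m/s) or (contact force between foot_3_sole_c0 and anything else above 3 N and height (world z) of foot_3_sole_c0 below 0.0065 m and linear speed of foot_3_sole above 0.003 m/s) or (contact force between foot_2_sole_c0 and anything else above 3 N and height (world z) of foot_2_sole_c0 below 0.0065 m and linear speed of foot_2_sole above 0.003 m/s) or (contact force between foot_4_sole_c0 and anything else above 3 N and height (world z) of foot_4_sole_c0 below 0.0065 m and linear speed of foot_4_sole above 0.003 m/s))), for 0.2 s.
At the end, for the whole second after the job is handed in: Both slippery feet stand upright (within 0.12 rad) on the floor of the white tray, clear of its walls; both gripping feet are in pockets of the block, any pocket, within 4 mm of its centre and with the sole within 2 mm of its floor (((horizontal distance between foot_1_sole_c0 and pocket_1 below 0.004 m and z of foot_1_sole_c0 in the frame of pocket_1 below 0.0065 m) or (horizontal distance between foot_1_sole_c0 and pocket_2 below 0.004 m and z of foot_1_sole_c0 in the frame of pocket_2 below 0.0065 m) or (horizontal distance between foot_1_sole_c0 and pocket_3 below 0.004 m and z of foot_1_sole_c0 in the frame of pocket_3 below 0.0065 m) or (horizontal distance between foot_1_sole_c0 and pocket_4 below 0.004 m and z of foot_1_sole_c0 in the frame of pocket_4 below 0.0065 m)) and ((horizontal distance between foot_3_sole_c0 and pocket_1 below 0.004 m and z of foot_3_sole_c0 in the frame of pocket_1 below 0.0065 m) or (horizontal distance between foot_3_sole_c0 and pocket_2 below 0.004 m and z of foot_3_sole_c0 in the frame of pocket_2 below 0.0065 m) or (horizontal distance between foot_3_sole_c0 and pocket_3 below 0.004 m and z of foot_3_sole_c0 in the frame of pocket_3 below 0.0065 m) or (horizontal distance between foot_3_sole_c0 and pocket_4 below 0.004 m and z of foot_3_sole_c0 in the frame of pocket_4 below 0.0065 m)) and x of foot_2_sole_c0 in the frame of tray between -0.045 and 0.045 m and y of foot_2_sole_c0 in the frame of tray between -0.093 and 0.093 m and z of each of foot_2_sole_c0, foot_4_sole_c0 in the frame of tray below 0.0105 m and angle between each of foot_2_sole_c0, foot_4_sole_c0's own z axis and vertical below 0.12 rad and x of foot_4_sole_c0 in the frame of tray between -0.045 and 0.045 m and y of foot_4_sole_c0 in the frame of tray between -0.093 and 0.093 m); the robot touches nothing.
It fails at once if a foot is pressed on the worktop with more than 20 N ((contact force between foot_1_sole_c0 and anything else above 20 N and height (world z) of foot_1_sole_c0 below 0.0065 m) or (contact force between foot_3_sole_c0 and anything else above 20 N and height (world z) of foot_3_sole_c0 below 0.0065 m) or (contact force between foot_2_sole_c0 and anything else above 20 N and height (world z) of foot_2_sole_c0 below 0.0065 m) or (contact force between foot_4_sole_c0 and anything else above 20 N and height (world z) of foot_4_sole_c0 below 0.0065 m)).
It fails at once if a foot is knocked over (tilted more than 0.6 rad) (angle between any of foot_1_sole_c0, foot_3_sole_c0, foot_2_sole_c0, foot_4_sole_c0's own z axis and vertical above 0.6 rad).
It fails at once if a bystander is moved more than 25 mm or tipped (distance of any of beaker, lab_timer, specimen_cup from where it was at the start of the episode above 0.025 m or angle between any of beaker, lab_timer, specimen_cup's own z axis and vertical above 0.4 rad).
It also fails if it takes over 72 s, if anything falls off the work surface, if the arm or the gripper's body presses on something with over 40 N, if the wrist force passes 120 N, or if a joint passes its speed limit or range.

## Working session

There is one attempt and no reset: what is moved stays moved. The work goes in short steps, Python scripts to look and compute and a tool call to move; the robot and the scene stay as the last step left them, time stands still between calls to the robot, and variables do not carry over. Pictures are saved under pics/ and viewed, at most 10 in all, crops included, and the job is handed in when it is done.

Besides the shell and the picture viewer there is one more tool, called by a JSON object that holds its "api" and its "payload", one argument or row to a line. play_rows: Moves the arm, as the interface text tells. Its arguments: {"type":"object","properties":{"deltas":{"type":"array","items":{"type":"array","items":{"type":"number"}}},"squeeze":{"type":"number"}},"required":["deltas"]}

```bash
mkdir -p pics
python3 - <<'E'
from plant import readout, get_image
import cv2, numpy as np
s=readout.sense()
for k in s: print(k, np.round(s[k],4))
a=[]
for n in ("top","side"):
    g=get_image(n); cv2.imwrite(f"pics/{n}0.png",g["color"][:,:,::-1]); print(n,g["K"],g["k1"],g["R"],g["t"])
    np.savez(f"{n}0.npz",**g)
E
```

```text
t 0.0
joint_pos [-1.3175  0.418  -0.0103  1.6142  0.0047  1.1107 -0.053 ]
joint_vel [ 0.0004  0.0006  0.0004  0.001  -0.001  -0.0005  0.0008]
tau [ 1.00000e-04 -8.51261e+01  6.38600e-01 -4.25977e+01 -4.88000e-02
  1.88000e-02  1.00000e-04]
tool_pos [0.1815 0.5977 0.2238]
tool_rot [-0.000e+00  1.468e-01  9.892e-01 -6.000e-04]
contact_force [1.1691 0.0286 0.1574]
ft_torque [-0.0273 -0.0382  0.0301]
finger_force 0.0
finger_gap 0.0938
top [[459.46980397   0.         254.77084562]
 [  0.         459.46980397 191.91077735]
 [  0.           0.           1.        ]] -0.11284811306277169 [[-0.00901133 -0.99990542 -0.01039002]
 [-0.98518021  0.01065747 -0.17119102]
 [ 0.17128556  0.00869339 -0.98518307]] [-0.00396838  0.5306939   1.20045194]
side [[349.24130072   0.         250.80990077]
 [  0.         349.24130072 188.00127738]
 [  0.           0.           1.        ]] 0.03146017186237288 [[ 0.98074469 -0.19522629  0.00515174]
 [-0.08405071 -0.44575715 -0.89119922]
 [ 0.17628194  0.8736059  -0.45358286]] [-0.52568485  0.0836288   0.91291585]
```

View pics/top0.png

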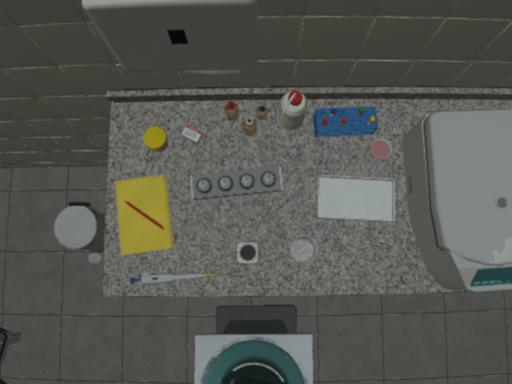

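View pics/side0.png

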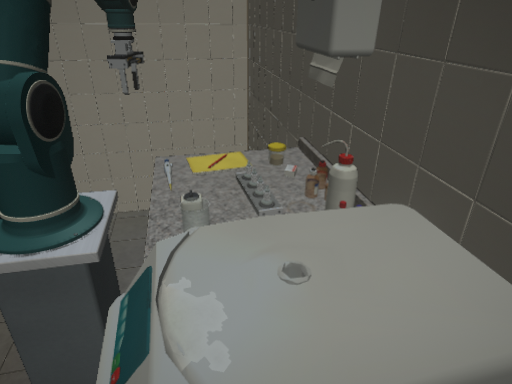

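The top view shows the block at about (237,183) with feet at (204,185), (225,183), (246,181) and (268,179). The tray is at (356,199), the timer at (247,252), the beaker at (302,250) and the specimen cup at (155,138). The side view is mostly occluded by the centrifuge.

```bash
cat > h.py <<'E'
import numpy as np, cv2
def cast(g,uv,z):
    uv=np.atleast_2d(np.float64(uv)); K=g["K"]; k=float(g["k1"])
    p=(uv-[K[0,2],K[1,2]])/[K[0,0],K[1,1]]
    q=p.copy()
    for _ in range(20): q=p/(1+k*(q**2).sum(1,keepdims=True))
    d=np.c_[q,np.ones(len(q))]@g["R"]; c=-g["R"].T@g["t"]
    return c+d*((z-c[2])/d[:,2])[:,None]
def proj(g,X):
    c=np.atleast_2d(X)@g["R"].T+g["t"]; q=c[:,:2]/c[:,2:]
    q=q*(1+float(g["k1"])*(q**2).sum(1,keepdims=True)); return q*[g["K"][0,0],g["K"][1,1]]+[g["K"][0,2],g["K"][1,2]]
E
python3 - <<'E'
from h import *
g=dict(np.load("top0.npz")); im=g["color"]
print("rough", np.round(cast(g,[[247,252],[302,250],[155,138],[145,215],[110,290],[415,290],[382,149],[345,122],[290,105]],0.0),3))
hsv=cv2.cvtColor(im,cv2.COLOR_RGB2HSV)
sub=im[168:232,300:410]; m=np.zeros(im.shape[:2],np.uint8)
m[168:232,305:405]=((hsv[168:232,305:405,2]>185)&(hsv[168:232,305:405,1]<40))*255
m=cv2.morphologyEx(m,cv2.MORPH_CLOSE,np.ones((7,7)))
c=max(cv2.findContours(m,0,2)[0],key=cv2.contourArea); r=cv2.minAreaRect(c); print(r)
b=cast(g,cv2.boxPoints(r),0.02); print(np.round(b,3), np.linalg.norm(b[0]-b[1]),np.linalg.norm(b[1]-b[2]), b.mean(0))
crop=im[155:215,175:405]; cv2.imwrite("pics/c1.png",cv2.resize(crop[:, :120],None,fx=6,fy=6,interpolation=cv2.INTER_CUBIC)[:,:,::-1])
E
```

```text
rough [[ 0.371  0.014  0.   ]
 [ 0.375 -0.138  0.   ]
 [ 0.7    0.279  0.   ]
 [ 0.476  0.301  0.   ]
 [ 0.267  0.394  0.   ]
 [ 0.26  -0.448  0.   ]
 [ 0.66  -0.376  0.   ]
 [ 0.742 -0.273  0.   ]
 [ 0.795 -0.114  0.   ]]Traceback (most recent call last):
  File "<stdin>", line 8, in <module>
ValueError: max() iterable argument is empty
```

Run:
```python
from h import *
g=dict(np.load("top0.npz")); im=g["color"]
gr=cv2.cvtColor(im,cv2.COLOR_RGB2GRAY)
print(im[200,356],im[182,236],im[180,300],im[195,300])
m=np.zeros_like(gr); m[168:232,305:405]=(cv2.GaussianBlur(gr,(3,3),0)[168:232,305:405]>int(gr[200,356])-20)*255
m=cv2.morphologyEx(m,cv2.MORPH_OPEN,np.ones((5,5)))
c=max(cv2.findContours(m,0,2)[0],key=cv2.contourArea); r=cv2.minAreaRect(c); print(r)
b=cast(g,cv2.boxPoints(r),0.02); print(np.round(b,3), np.linalg.norm(b[0]-b[1]),np.linalg.norm(b[1]-b[2]), b.mean(0))
crop=im[155:215,180:300]; cv2.imwrite("pics/c1.png",cv2.resize(crop,None,fx=6,fy=6,interpolation=cv2.INTER_CUBIC)[:,:,::-1])
```

```text
[150 157 156] [ 97 102 101] [92 94 90] [98 98 93]
((354.91705322265625, 198.8675537109375), (74.13335418701172, 39.12807083129883), 2.935673236846924)
[[ 0.465 -0.179  0.02 ]
 [ 0.574 -0.188  0.02 ]
 [ 0.561 -0.396  0.02 ]
 [ 0.452 -0.384  0.02 ]] 0.10980208735754031 0.20857707398088818 [ 0.51290397 -0.28685746  0.02      ]
```

View pics/c1.png

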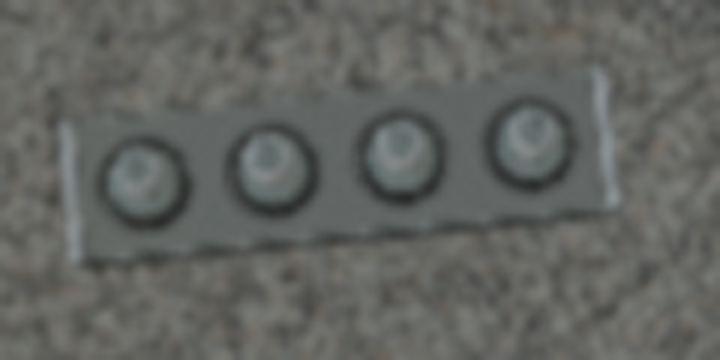

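The crop shows the block's cheeks from (65,125)-(78,262) to (598,70)-(615,208). The four pockets are at about (146,183), (273,170), (402,157) and (531,144).

Run:
```python
from h import *
g=dict(np.load("top0.npz"))
f=lambda p:(np.float64(p)+.5)/6-.5+[180,155]
b=cast(g,f([[65,125],[78,262],[615,208],[598,70]]),0.021); print(np.round(b,4),b.mean(0)); print(np.linalg.norm(np.diff(b,axis=0),axis=1))
p=cast(g,f([[146,183],[273,170],[402,157],[531,144]]),0.018); print(np.round(p,4),p.mean(0)); print(np.linalg.norm(np.diff(p,axis=0),axis=1))
v=p[0]-p[3]; print("yaw",np.arctan2(-v[0],v[1]))
```

```text
[[ 0.5837  0.1704  0.021 ]
 [ 0.519   0.1634  0.021 ]
 [ 0.5416 -0.0847  0.021 ]
 [ 0.607  -0.0781  0.021 ]] [0.56279918 0.04277197 0.021     ]
[0.06507733 0.24914776 0.0657128 ]
[[ 0.5563  0.1326  0.018 ]
 [ 0.5618  0.0735  0.018 ]
 [ 0.5673  0.0135  0.018 ]
 [ 0.5728 -0.0464  0.018 ]] [0.56452451 0.04331235 0.018     ]
[0.05936602 0.06021302 0.06022297]
yaw 0.09160782284336691
```

{"api": "play_rows", "payload": {
  "deltas": [
    [0.6,-523,-421,0,0,0,1.183],
    [0.6,-523,-421,0,0,0,1.183],
    [0.6,-523,-421,0,0,0,1.183],
    [0.6,-523,-421,0,0,0,1.183],
    [0.6,-523,-421,0,0,0,1.183],
    [0.6,-523,-421,0,0,0,1.183],
    [0.6,-523,-421,0,0,0,1.183],
    [0.6,-523,-421,0,0,0,1.183],
    [0.6,-523,-421,0,0,0,1.183],
    [0.6,-523,-421,0,0,0,1.183],
    [0.6,-523,-421,0,0,0,1.183],
    [0.6,-523,-421,0,0,0,1.183]
  ]
}}

```text
t: 1.3
tool_pos: [0.5202, 0.1004, 0.2245]
tool_rot: [-0.0, 0.673, 0.739, 0.0]
contact_force: [0.6, 1.2, -0.1]
finger_gap: 0.0565
finger_force: 0.0
```

```bash
cat >> h.py <<'E'
from scipy.spatial.transform import Rotation as Rn
def go(x,y,z,ang=0.092,s=None):
    "delta in tool axes from measured pose to world target, tool y at yaw ang, tool z down"
    from plant import readout
    s=s or readout.sense(); q=s["tool_rot"]; R=Rn.from_quat([q[1],q[2],q[3],q[0]])
    ty=np.array([np.cos(ang),np.sin(ang),0]); tz=np.array([0,0,-1.]); T=np.c_[np.cross(ty,tz),ty,tz]
    d=R.inv().apply(np.array([x,y,z])-s["tool_pos"])*1000
    print("t",round(s["t"],2),"pos",np.round(s["tool_pos"],4),"d",np.round(d,1),"rot",np.round((R.inv()*Rn.from_matrix(T)).as_rotvec(),3),"F",np.round(s["contact_force"],1),"gap",round(s["finger_gap"],4))
E
python3 - <<'E'
from h import *
go(.56,.043,.224)
E
```

```text
t 1.3 pos [0.5202 0.1004 0.2245] d [-60.9  34.3   0.5] rot [ 0.    -0.     0.001] F [ 0.6  1.2 -0.1] gap 0.0565
```

{"api": "play_rows", "payload": {
  "deltas": [
    [0.5,-61,34,0,0,0,0],
    [0.5,-61,34,0,0,0,0],
    [0.5,-61,34,0,0,0,0],
    [0.5,-61,34,0,0,0,0],
    [0.5,-61,34,0,0,0,0]
  ]
}}

```text
t: 1.8
tool_pos: [0.5584, 0.046, 0.2243]
tool_rot: [-0.0, 0.673, 0.74, -0.0]
contact_force: [-0.2, -0.3, 0.5]
finger_gap: 0.0467
finger_force: 0.0
```

Run:
```python
from h import *
from plant import get_image
go(.56,.043,.224)
g=get_image("wrist"); np.savez("w1.npz",**g); cv2.imwrite("pics/w1.png",g["color"][:,:,::-1])
print(-g["R"].T@g["t"]); print(proj(g,[[.5563,.1326,.018],[.5618,.0735,.018],[.5673,.0135,.018],[.5728,-.0464,.018]]))
```

```text
t 1.8 pos [0.5584 0.046  0.2243] d [-3.1  1.3  0.3] rot [-0.    -0.     0.003] F [-0.2 -0.3  0.5] gap 0.0467
[0.55152772 0.1132397  0.38403535]
[[259.67179796 109.09383593]
 [259.41189014 158.43471815]
 [259.09774555 205.00060647]
 [258.8092721  248.20077236]]
```

View pics/w1.png

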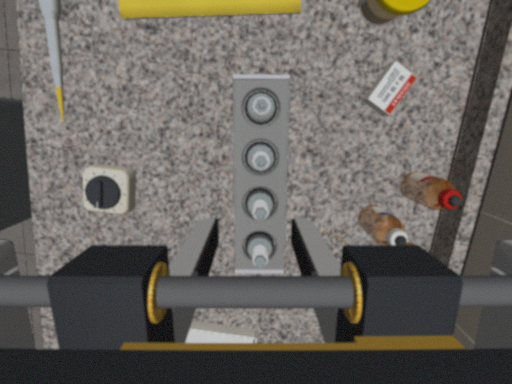

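The wrist view shows the block vertical in the image, with pockets at about (261,105), (260,157), (260,205) and (261,247). The timer is at (107,190). I'll fit the pockets and block edges precisely.

Run:
```python
from h import *
g=dict(np.load("w1.npz")); im=g["color"]
gr=cv2.cvtColor(im,cv2.COLOR_RGB2GRAY)
S=6
out=[]
for u,v in [(261,105),(260,157),(260,205)]:
    c=cv2.resize(gr[v-25:v+26,u-24:u+25],None,fx=S,fy=S,interpolation=cv2.INTER_CUBIC)
    m=(c<80).astype(np.uint8)*255   # dark ring of pocket
    cs=[x for x in cv2.findContours(m,cv2.RETR_EXTERNAL,2)[0]]
    k=max(cs,key=cv2.contourArea); k=cv2.convexHull(k); e=cv2.fitEllipse(k)
    p=(np.array(e[0])+.5)/S-.5+[u-24,v-25]
    print(np.round(p,2),np.array(e[1])/S, cast(g,p,.018).round(4), int(gr[v-22,u-15]))
    out.append(cast(g,p,.018)[0])
print(np.linalg.norm(np.diff(out,axis=0),axis=1))
# block left/right edges and top cheek: profiles
for v in (80,130,180): print(v,gr[v,225:298].tolist())
print(gr[66:92,245].tolist())
```

```text
[260.51 107.75] [31.86325582 32.32220713] [[0.5572 0.1342 0.018 ]] 133
[260.   156.72] [30.51493835 30.84073385] [[0.5623 0.0757 0.018 ]] 132
[259.54 202.01] [29.16753133 30.19796244] [[0.5675 0.0175 0.018 ]] 128
[0.0587732  0.05838256]
80 [133, 126, 129, 138, 146, 154, 150, 133, 122, 123, 128, 128, 128, 127, 128, 129, 130, 127, 128, 130, 125, 124, 126, 127, 128, 123, 127, 125, 127, 124, 125, 127, 125, 127, 127, 131, 125, 127, 129, 130, 129, 128, 128, 128, 131, 128, 130, 132, 128, 130, 131, 129, 128, 130, 129, 131, 127, 130, 130, 129, 130, 129, 128, 124, 124, 127, 125, 116, 118, 131, 137, 127, 126]
130 [134, 127, 127, 132, 135, 136, 132, 131, 127, 127, 128, 132, 130, 131, 131, 131, 131, 132, 132, 128, 132, 132, 127, 133, 132, 134, 133, 131, 133, 129, 131, 128, 129, 129, 131, 128, 133, 133, 129, 129, 131, 131, 131, 129, 129, 132, 127, 128, 132, 131, 133, 130, 135, 131, 133, 130, 133, 129, 133, 135, 133, 127, 130, 138, 149, 152, 138, 124, 118, 118, 109, 108, 108]
180 [153, 153, 150, 136, 129, 123, 124, 121, 120, 128, 125, 131, 130, 134, 133, 130, 131, 128, 131, 131, 132, 128, 131, 130, 129, 128, 130, 130, 132, 128, 130, 128, 131, 131, 128, 131, 130, 130, 131, 127, 132, 130, 127, 130, 130, 131, 130, 128, 131, 131, 127, 128, 129, 130, 128, 132, 131, 131, 128, 128, 124, 122, 119, 126, 126, 129, 135, 139, 148, 143, 139, 133, 138]
[142, 148, 140, 137, 136, 140, 137, 140, 155, 174, 179, 172, 148, 125, 125, 134, 131, 132, 130, 135, 130, 129, 131, 129, 132, 133]
```

Run:
```python
from h import *
go(.5568,.1332,.12); go(.5568,.1332,.052)
```

```text
t 1.85 pos [0.5585 0.046  0.2244] d [ 86.9   6.6 104.5] rot [-0.    -0.     0.003] F [ 0.1 -0.3 -0.4] gap 0.0468
t 1.85 pos [0.5585 0.046  0.2244] d [ 86.9   6.6 172.5] rot [-0.    -0.     0.003] F [ 0.1 -0.3 -0.4] gap 0.0468
```

{"api": "play_rows", "payload": {
  "deltas": [
    [0.5,40,3,50,0,0,0],
    [0.5,87,6.5,80,0,0,0],
    [0.5,87,6.5,104,0,0,0],
    [0.5,87,6.5,104,0,0,0],
    [0.5,87,6.5,104,0,0,0],
    [0.5,87,6.5,104,0,0,0]
  ]
}}

```text
t: 2.45
tool_pos: [0.5582, 0.1311, 0.1221]
tool_rot: [0.001, 0.674, 0.739, 0.001]
contact_force: [0.7, -0.5, 0.3]
finger_gap: 0.0472
finger_force: 0.0
```

Run:
```python
from h import *
go(.5568,.1332,.052)
from plant import get_image
g=get_image("wrist"); np.savez("w2.npz",**g); cv2.imwrite("pics/w2.png",g["color"][:,:,::-1])
```

```text
t 2.45 pos [0.5582 0.1311 0.1221] d [ 2.2 -1.3 70.1] rot [ 0.002 -0.     0.   ] F [ 0.7 -0.5  0.3] gap 0.0472
```

View pics/w2.png

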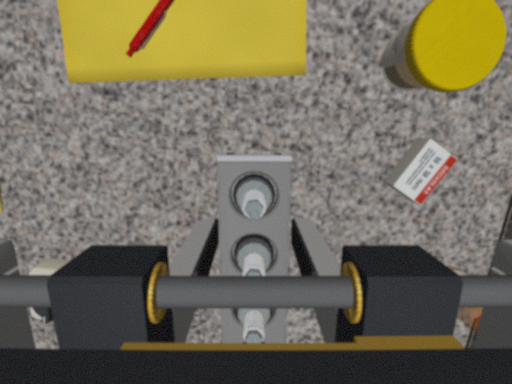

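The wrist view has foot 1's pocket ring centred at about (254,195), with the cheek's edge at row 156.

Run:
```python
from h import *
g=dict(np.load("w2.npz")); im=g["color"]; gr=cv2.cvtColor(im,cv2.COLOR_RGB2GRAY)
S=6;u,v=254,194
c=cv2.resize(gr[v-32:v+32,u-32:u+32],None,fx=S,fy=S,interpolation=cv2.INTER_CUBIC)
for th in (70,85,100):
    m=(c<th).astype(np.uint8)*255
    k=cv2.convexHull(max(cv2.findContours(m,0,2)[0],key=cv2.contourArea)); e=cv2.fitEllipse(k)
    p=(np.array(e[0])+.5)/S-.5+[u-32,v-32]; print(p,np.array(e[1])/S,cast(g,p,.018).round(4))
print(cast(g,[[218,156],[254,156],[292,156]],.021).round(4))
print(cast(g,[[255,217]],.0735).round(4), "thread tip-ish")
```

```text
[253.56852214 193.80459086] [39.89654541 40.42102305] [[0.5567 0.1367 0.018 ]]
[253.74859619 195.66831716] [44.20761617 45.44842021] [[0.5571 0.135  0.018 ]]
[253.59755961 194.70663961] [46.40452576 49.22366842] [[0.5568 0.1359 0.018 ]]
[[0.5221 0.1689 0.021 ]
 [0.5539 0.1718 0.021 ]
 [0.5875 0.1749 0.021 ]]
[[0.5582 0.1321 0.0735]] thread tip-ish
```

{"api": "play_rows", "payload": {
  "deltas": [
    [0.45,3,-1,40,0,0,0],
    [0.45,3,-1,60,0,0,0],
    [0.45,3,-1,69,0,0,0],
    [0.45,3,-1,69,0,0,0],
    [0.45,3,-1,69,0,0,0]
  ]
}}

```text
t: 3.0
tool_pos: [0.5569, 0.1345, 0.0528]
tool_rot: [0.0, 0.674, 0.739, 0.001]
contact_force: [0.6, 0.4, 0.7]
finger_gap: 0.0425
finger_force: 0.0
```

Run:
```python
from h import *
go(.557,.134,.052)
```

```text
t 3.0 pos [0.5569 0.1345 0.0528] d [-0.5  0.   0.8] rot [ 0.002 -0.     0.   ] F [0.6 0.4 0.7] gap 0.0425
```

{"api": "play_rows", "payload": {
  "deltas": [
    [0.1,0,0,0.5,0,0,0],
    [0.1,0,0,0.5,0,0,0],
    [0.1,0,0,0.5,0,0,0],
    [0.1,0,0,0.5,0,0,0],
    [0.1,0,0,0.5,0,0,0]
  ],
  "squeeze": 40
}}

```text
t: 3.5
tool_pos: [0.5564, 0.1349, 0.0512]
tool_rot: [0.0, 0.673, 0.739, 0.0]
contact_force: [1.0, -0.3, 1.2]
finger_gap: 0.019
finger_force: 40.0
```

Run:
```python
from h import *
go(.468,.13,.07)
```

```text
t 3.5 pos [0.5564 0.1349 0.0512] d [  3.4 -88.5 -18.8] rot [ 0.001 -0.     0.001] F [ 1.  -0.3  1.2] gap 0.019
```

{"api": "play_rows", "payload": {
  "deltas": [
    [0.1,0,0,-30,0,0,0],
    [0.1,0,0,-55,0,0,0],
    [0.1,0,0,-60,0,0,0],
    [0.1,3,-44,-60,0,0,0],
    [0.1,3,-80,-60,0,0,0],
    [0.1,3,-90,-55,0,0,0],
    [0.1,3,-90,-30,0,0,0],
    [0.1,3,-90,-10,0,0,0],
    [0.1,3,-90,-6,0,0,0],
    [0.1,3,-90,-6,0,0,0],
    [0.1,3,-90,-6,0,0,0]
  ]
}}

```text
t: 4.6
tool_pos: [0.4667, 0.1293, 0.0574]
tool_rot: [0.0, 0.674, 0.739, 0.0]
contact_force: [0.2, -0.4, -2.1]
finger_gap: 0.019
finger_force: 40.0
```

Run:
```python
from h import *
go(.468,.13,.048)
```

```text
t 4.6 pos [0.4667 0.1293 0.0574] d [0.6 1.4 9.4] rot [0.    0.    0.001] F [ 0.2 -0.4 -2.1] gap 0.019
```

{"api": "play_rows", "payload": {
  "deltas": [
    [0.1,0,0,6,0,0,0],
    [0.1,0,0,8,0,0,0],
    [0.1,0,0,9.5,0,0,0],
    [0.1,0,0,10,0,0,0],
    [0.1,0,0,10,0,0,0]
  ]
}}

```text
t: 5.1
tool_pos: [0.4663, 0.1294, 0.047]
tool_rot: [0.0, 0.674, 0.739, -0.0]
contact_force: [0.0, -0.8, -2.0]
finger_gap: 0.0193
finger_force: 40.0
```

{"api": "play_rows", "payload": {
  "deltas": [
    [0.1,0,0,1,0,0,0],
    [0.1,0,0,1.5,0,0,0],
    [0.1,0,0,2,0,0,0],
    [0.1,0,0,2,0,0,0]
  ]
}}

```text
t: 5.5
tool_pos: [0.4663, 0.1294, 0.045]
tool_rot: [0.0, 0.673, 0.739, 0.0]
contact_force: [-0.3, 0.3, 2.0]
finger_gap: 0.0192
finger_force: 40.0
```

{"api": "play_rows", "payload": {
  "deltas": [
    [0.1,0,0,0.5,0,0,0],
    [0.1,0,0,1,0,0,0],
    [0.1,0,-2,1,0,0,0],
    [0.1,0,-6,1,0,0,0],
    [0.1,0,-10,1,0,0,0],
    [0.1,0,-14,1,0,0,0],
    [0.1,0,-18,1,0,0,0],
    [0.1,0,-22,1,0,0,0]
  ]
}}

```text
t: 6.3
tool_pos: [0.4446, 0.1274, 0.0442]
tool_rot: [0.0, 0.673, 0.739, 0.0]
contact_force: [2.5, 0.5, 5.2]
finger_gap: 0.0193
finger_force: 40.0
```

{"api": "play_rows", "payload": {
  "deltas": [
    [0.1,0,-4,0,0,0,0],
    [0.1,0,-8,0,0,0,0],
    [0.1,0,-12,0,0,0,0],
    [0.1,0,-16,0,0,0,0]
  ]
}}

```text
t: 6.7
tool_pos: [0.4287, 0.126, 0.0442]
tool_rot: [0.0, 0.673, 0.739, 0.0]
contact_force: [2.8, -0.7, 4.7]
finger_gap: 0.0193
finger_force: 40.0
```

{"api": "play_rows", "payload": {
  "deltas": [
    [0.1,0,4,0.5,0,0,0],
    [0.1,0,9,0.5,0,0,0],
    [0.1,0,14,0.5,0,0,0],
    [0.1,0,19,0.5,0,0,0],
    [0.1,0,24,0.5,0,0,0]
  ]
}}

```text
t: 7.2
tool_pos: [0.4521, 0.1281, 0.0435]
tool_rot: [-0.0, 0.673, 0.739, -0.0]
contact_force: [-2.9, -0.8, 8.3]
finger_gap: 0.0193
finger_force: 40.0
```

Run:
```python
from h import *
go(.468,.13,.048)
```

```text
t 7.2 pos [0.4521 0.1281 0.0435] d [ 0.4 16.  -4.5] rot [-0.001 -0.     0.001] F [-2.9 -0.8  8.3] gap 0.0193
```

{"api": "play_rows", "payload": {
  "deltas": [
    [0.1,0,0,-40,0,0,0],
    [0.1,0,0,-85,0,0,0],
    [0.1,-40,3,-100,0,0,0],
    [0.1,-85,7,-100,0,0,0],
    [0.1,-135,11,-100,0,0,0],
    [0.1,-185,15,-100,0,0,0],
    [0.1,-235,19,-100,0,0,0],
    [0.1,-285,23,-100,0,0,0],
    [0.1,-330,27,-100,0,0,0],
    [0.1,-360,30,-100,0,0,0],
    [0.1,-369,30,-100,0,0,0],
    [0.1,-369,30,-80,0,0,0]
  ]
}}

```text
t: 8.4
tool_pos: [0.5169, -0.2383, 0.1246]
tool_rot: [0.001, 0.674, 0.738, 0.0]
contact_force: [-0.2, 0.6, -1.9]
finger_gap: 0.0192
finger_force: 40.0
```

Run:
```python
from h import *
go(.516,-.237,.055)
from plant import get_image
g=get_image("wrist"); cv2.imwrite("pics/w3.png",g["color"][:,:,::-1]); np.savez("w3.npz",**g)
```

```text
t 8.4 pos [ 0.5169 -0.2383  0.1246] d [ 1.5 -0.9 69.5] rot [ 0.002  0.001 -0.001] F [-0.2  0.6 -1.9] gap 0.0192
```

View pics/w3.png

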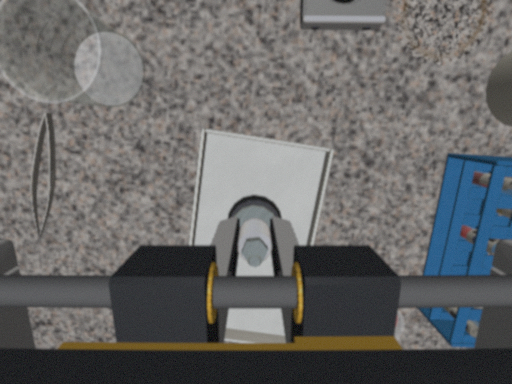

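The wrist view shows the foot upright in the jaws over the tray, whose near end runs (205,132)-(330,150). It is clear of the walls.

{"api": "play_rows", "payload": {
  "deltas": [
    [0.1,0,0,40,0,0,0],
    [0.1,0,0,62,0,0,0],
    [0.1,0,0,70,0,0,0],
    [0.1,0,0,73,0,0,0],
    [0.1,0,0,74.5,0,0,0],
    [0.1,0,0,76,0,0,0],
    [0.1,0,0,76,0,0,0]
  ]
}}

```text
t: 9.15
tool_pos: [0.5171, -0.2366, 0.0484]
tool_rot: [0.001, 0.673, 0.739, 0.0]
contact_force: [0.4, 1.3, 1.9]
finger_gap: 0.019
finger_force: 40.0
```

{"api": "play_rows", "payload": {
  "deltas": [
    [0.45,0,0,0,0,0,0],
    [0.45,0,0,0,0,0,0],
    [0.45,0,0,0,0,0,0],
    [0.45,0,0,-30,0,0,0],
    [0.45,0,0,-70,0,0,0],
    [0.45,35,2,-80,0,0,0],
    [0.45,85,5,-80,0,0,0]
  ]
}}

```text
t: 9.85
tool_pos: [0.5141, -0.153, 0.1295]
tool_rot: [0.002, 0.675, 0.738, 0.001]
contact_force: [2.1, 1.0, -0.2]
finger_gap: 0.0427
finger_force: 0.0
```

Run:
```python
from h import *
go(.562,.0745,.13); go(.562,.0745,.052)
```

```text
t 9.85 pos [ 0.5141 -0.153   0.1295] d [222.4  67.8  -0.6] rot [ 0.003  0.002 -0.003] F [ 2.1  1.  -0.2] gap 0.0427
t 9.85 pos [ 0.5141 -0.153   0.1295] d [222.5  67.6  77.4] rot [ 0.003  0.002 -0.003] F [ 2.1  1.  -0.2] gap 0.0427
```

{"api": "play_rows", "payload": {
  "deltas": [
    [0.45,45,14,0,0,0,0],
    [0.45,93,28,0,0,0,0],
    [0.45,140,43,0,0,0,0],
    [0.45,185,56,0,0,0,0],
    [0.45,215,66,0,0,0,0],
    [0.45,222,67.5,0,0,0,0],
    [0.45,222,67.5,10,0,0,0],
    [0.45,222,67.5,30,0,0,0],
    [0.45,222,67.5,30,0,0,0]
  ]
}}

```text
t: 10.75
tool_pos: [0.5586, 0.0738, 0.0953]
tool_rot: [-0.001, 0.674, 0.739, -0.002]
contact_force: [0.5, 0.1, 0.6]
finger_gap: 0.0424
finger_force: 0.0
```

Run:
```python
from h import *
go(.562,.0745,.052)
```

```text
t 10.75 pos [0.5586 0.0738 0.0953] d [ 0.4  3.6 43.3] rot [-0.003  0.001 -0.001] F [0.5 0.1 0.6] gap 0.0424
```

{"api": "play_rows", "payload": {
  "deltas": [
    [0.45,0.5,3,0,0,0,0],
    [0.45,0.5,3,25,0,0,0],
    [0.45,0.5,3,38,0,0,0],
    [0.45,0.5,3,42.5,0,0,0],
    [0.45,0.5,3,42.5,0,0,0],
    [0.45,0.5,3,42.5,0,0,0]
  ]
}}

```text
t: 11.35
tool_pos: [0.5635, 0.0764, 0.0557]
tool_rot: [0.0, 0.674, 0.739, 0.0]
contact_force: [0.1, -1.0, 0.4]
finger_gap: 0.0423
finger_force: 0.0
```

{"api": "play_rows", "payload": {
  "deltas": [
    [0.45,-1.8,-1.7,2,0,0,0],
    [0.45,-1.8,-1.7,3,0,0,0],
    [0.45,-1.8,-1.7,3,0,0,0],
    [0.1,-1.8,-1.7,3,0,0,0],
    [0.1,-1.8,-1.7,3,0,0,0],
    [0.1,-1.8,-1.7,3,0,0,0],
    [0.1,-1.8,-1.7,3,0,0,0],
    [0.1,-1.8,-1.7,3,0,0,0]
  ]
}}

```text
t: 12.15
tool_pos: [0.5616, 0.0746, 0.052]
tool_rot: [0.0, 0.673, 0.739, 0.0]
contact_force: [0.6, -0.7, -0.3]
finger_gap: 0.0193
finger_force: 40.0
```

Run:
```python
from h import *
go(.468,.13,.057)
```

```text
t 12.15 pos [0.5616 0.0746 0.052 ] d [ 63.8 -88.1  -5. ] rot [0.    0.    0.001] F [ 0.6 -0.7 -0.3] gap 0.0193
```

{"api": "play_rows", "payload": {
  "deltas": [
    [0.1,0,0,-30,0,0,0],
    [0.1,0,0,-55,0,0,0],
    [0.1,10,-30,-60,0,0,0],
    [0.1,35,-70,-60,0,0,0],
    [0.1,60,-88,-50,0,0,0],
    [0.1,64,-89,-25,0,0,0],
    [0.1,64,-89,-6,0,0,0],
    [0.1,64,-89,0,0,0,0],
    [0.1,64,-89,4,0,0,0],
    [0.1,64,-89,4,0,0,0],
    [0.1,64,-89,4,0,0,0]
  ]
}}

```text
t: 13.25
tool_pos: [0.4674, 0.13, 0.0486]
tool_rot: [0.0, 0.674, 0.739, 0.0]
contact_force: [0.0, -0.1, -1.7]
finger_gap: 0.0193
finger_force: 40.0
```

{"api": "play_rows", "payload": {
  "deltas": [
    [0.1,0,0,1,0,0,0],
    [0.1,0,0,2,0,0,0],
    [0.1,0,0,2.7,0,0,0],
    [0.1,0,0,2.7,0,0,0]
  ]
}}

```text
t: 13.65
tool_pos: [0.4672, 0.1301, 0.0454]
tool_rot: [0.0, 0.673, 0.739, 0.0]
contact_force: [-1.0, 0.0, 3.7]
finger_gap: 0.0191
finger_force: 40.0
```

{"api": "play_rows", "payload": {
  "deltas": [
    [0.1,0,0,0.5,0,0,0],
    [0.1,0,-2,0.5,0,0,0],
    [0.1,0,-6,0.5,0,0,0],
    [0.1,0,-10,0.5,0,0,0],
    [0.1,0,-14,0.5,0,0,0],
    [0.1,0,-18,0.5,0,0,0],
    [0.1,0,-22,0.5,0,0,0]
  ]
}}

```text
t: 14.35
tool_pos: [0.4448, 0.128, 0.0449]
tool_rot: [0.0, 0.673, 0.739, 0.0]
contact_force: [2.5, 0.1, 5.0]
finger_gap: 0.0194
finger_force: 40.0
```

{"api": "play_rows", "payload": {
  "deltas": [
    [0.1,0,4,0,0,0,0],
    [0.1,0,9,0,0,0,0],
    [0.1,0,14,0,0,0,0],
    [0.1,0,30,0,0,0,0]
  ]
}}

```text
t: 14.75
tool_pos: [0.4734, 0.1308, 0.0446]
tool_rot: [-0.001, 0.673, 0.739, -0.001]
contact_force: [-1.7, 0.6, 7.3]
finger_gap: 0.0193
finger_force: 40.0
```

Run:
```python
from h import *
from plant import readout
for i in range(3):
  go(.468,.13,.057)
print(readout.sense()["joint_vel"],readout.sense()["ft_torque"])
```

```text
t 14.75 pos [0.4734 0.1308 0.0446] d [ -0.3  -5.5 -12.4] rot [-0.002 -0.     0.001] F [-1.7  0.6  7.3] gap 0.0193
t 14.75 pos [0.4734 0.1308 0.0446] d [ -0.3  -5.5 -12.4] rot [-0.002 -0.     0.001] F [-1.7  0.6  7.3] gap 0.0193
t 14.75 pos [0.4734 0.1308 0.0446] d [ -0.3  -5.5 -12.4] rot [-0.002 -0.     0.001] F [-1.7  0.6  7.3] gap 0.0193
[ 0.15692663  0.23009435 -0.03116397 -0.40967042 -0.04750815  0.18093505
  0.08347414] [-0.11246158  0.54483782  0.0082075 ]
```

{"api": "play_rows", "payload": {
  "deltas": [
    [0.1,0,-4,0,0,0,0],
    [0.1,0,-12,0,0,0,0],
    [0.1,0,-20,0,0,0,0],
    [0.1,0,-28,0,0,0,0]
  ]
}}

```text
t: 15.15
tool_pos: [0.4464, 0.1281, 0.0448]
tool_rot: [0.0, 0.674, 0.739, 0.0]
contact_force: [1.6, -0.1, 5.5]
finger_gap: 0.0192
finger_force: 40.0
```

Run:
```python
from plant import readout
s=readout.sense();print(s["joint_vel"],s["ft_torque"],s["contact_force"])
```

```text
[-0.07934002 -0.11204815  0.01679081  0.18505585  0.0245585  -0.08650652
 -0.04441136] [-0.05970431 -0.43675958  0.03179887] [ 1.58291318 -0.10205802  5.45469178]
```

{"api": "play_rows", "payload": {
  "deltas": [
    [0.1,0,-8,0,0,0,0],
    [0.1,0,-16,0,0,0,0]
  ]
}}

```text
t: 15.35
tool_pos: [0.4304, 0.1267, 0.0449]
tool_rot: [0.0, 0.673, 0.739, 0.0]
contact_force: [1.4, 0.3, 5.5]
finger_gap: 0.0188
finger_force: 40.0
```

{"api": "play_rows", "payload": {
  "deltas": [
    [0.1,0,0,0,0,0,0],
    [0.1,0,0,0,0,0,0],
    [0.1,0,0,0,0,0,0]
  ]
}}

```text
t: 15.65
tool_pos: [0.4298, 0.1266, 0.0447]
tool_rot: [-0.0, 0.673, 0.739, -0.001]
contact_force: [-2.2, 0.2, 6.4]
finger_gap: 0.0192
finger_force: 40.0
```

Run:
```python
from plant import readout
s=readout.sense();print(s["joint_vel"],s["ft_torque"],s["contact_force"])
```

```text
[4.27068865e-04 1.72670535e-03 1.03607108e-03 1.67987852e-03
 7.52798257e-05 7.15381790e-04 3.77329156e-06] [-0.08972552  0.56186528 -0.03394065] [-2.16072355  0.21046736  6.39671062]
```

{"api": "play_rows", "payload": {
  "deltas": [
    [0.1,0,0,-40,0,0,0],
    [0.1,0,0,-88,0,0,0],
    [0.1,-35,6,-105,0,0,0],
    [0.1,-85,14,-105,0,0,0],
    [0.1,-134,20,-105,0,0,0],
    [0.1,-183,26,-105,0,0,0],
    [0.1,-232,32,-105,0,0,0],
    [0.1,-281,37,-105,0,0,0],
    [0.1,-330,37,-105,0,0,0],
    [0.1,-379,37,-105,0,0,0],
    [0.1,-425,37,-105,0,0,0],
    [0.1,-460,37,-105,0,0,0]
  ]
}}

```text
t: 16.85
tool_pos: [0.5092, -0.33, 0.1491]
tool_rot: [-0.001, 0.674, 0.739, -0.0]
contact_force: [0.0, 0.7, -2.1]
finger_gap: 0.019
finger_force: 40.0
```

Run:
```python
from h import *
go(.510,-.337,.0485)
```

```text
t 16.85 pos [ 0.5092 -0.33    0.1491] d [ -7.1   0.3 100.6] rot [-0.001 -0.001 -0.001] F [ 0.   0.7 -2.1] gap 0.019
```

{"api": "play_rows", "payload": {
  "deltas": [
    [0.1,-7,0,0,0,0,0],
    [0.1,-7,0,40,0,0,0],
    [0.1,-7,0,80,0,0,0],
    [0.1,-7,0,94,0,0,0],
    [0.1,-7,0,98,0,0,0],
    [0.1,-7,0,100,0,0,0],
    [0.1,-7,0,100,0,0,0]
  ]
}}

```text
t: 17.55
tool_pos: [0.512, -0.335, 0.0512]
tool_rot: [0.001, 0.673, 0.739, 0.0]
contact_force: [0.4, -0.3, -1.8]
finger_gap: 0.019
finger_force: 40.0
```

Lower 2.5 mm more, release, retreat and head to foot 3.

{"api": "play_rows", "payload": {
  "deltas": [
    [0.1,0,0,1.5,0,0,0],
    [0.1,0,0,2.5,0,0,0],
    [0.1,0,0,2.5,0,0,0],
    [0.45,0,0,2.5,0,0,0],
    [0.45,0,0,2.5,0,0,0],
    [0.45,0,0,2.5,0,0,0],
    [0.45,0,0,-30,0,0,0],
    [0.45,0,0,-72,0,0,0],
    [0.45,40,0,-90,0,0,0],
    [0.45,88,0,-90,0,0,0],
    [0.45,137,0,-90,0,0,0],
    [0.45,187,0,-90,0,0,0]
  ]
}}

```text
t: 18.75
tool_pos: [0.4934, -0.1469, 0.1398]
tool_rot: [0.0, 0.674, 0.739, 0.0]
contact_force: [2.3, 0.6, -0.5]
finger_gap: 0.0422
finger_force: 0.0
```

Run:
```python
from h import *
go(.567,.0148,.12)
```

```text
t 18.75 pos [ 0.4934 -0.1469  0.1398] d [154.2  88.2  19.9] rot [ 0.    -0.     0.001] F [ 2.3  0.6 -0.5] gap 0.0422
```

{"api": "play_rows", "payload": {
  "deltas": [
    [0.45,42,24,0,0,0,0],
    [0.45,82,47,0,0,0,0],
    [0.45,122,70,0,0,0,0],
    [0.45,148,85,0,0,0,0],
    [0.45,154,88,20,0,0,0],
    [0.45,154,88,40,0,0,0],
    [0.45,154,88,50,0,0,0],
    [0.45,154,88,50,0,0,0]
  ]
}}

```text
t: 19.55
tool_pos: [0.5665, 0.0125, 0.0888]
tool_rot: [-0.001, 0.674, 0.739, -0.001]
contact_force: [0.2, -0.1, 1.9]
finger_gap: 0.0423
finger_force: 0.0
```

Run:
```python
from h import *
go(.567,.0148,.052)
```

```text
t 19.55 pos [0.5665 0.0125 0.0888] d [ 2.3  0.8 36.8] rot [-0.002  0.     0.   ] F [ 0.2 -0.1  1.9] gap 0.0423
```

{"api": "play_rows", "payload": {
  "deltas": [
    [0.45,2,0.5,20,0,0,0],
    [0.45,2,0.5,32,0,0,0],
    [0.45,2,0.5,36,0,0,0],
    [0.45,2,0.5,36,0,0,0],
    [0.45,2,0.5,36,0,0,0]
  ]
}}

```text
t: 20.05
tool_pos: [0.568, 0.0147, 0.0544]
tool_rot: [0.0, 0.674, 0.739, 0.0]
contact_force: [-0.3, -0.7, 0.9]
finger_gap: 0.0424
finger_force: 0.0
```

{"api": "play_rows", "payload": {
  "deltas": [
    [0.45,0,-1,1.5,0,0,0],
    [0.45,0,-1,1.5,0,0,0],
    [0.1,0,-1,1.5,0,0,0],
    [0.1,0,-1,1.5,0,0,0],
    [0.1,0,-1,1.5,0,0,0],
    [0.1,0,-1,1.5,0,0,0],
    [0.1,0,-1,1.5,0,0,0]
  ]
}}

```text
t: 20.75
tool_pos: [0.5668, 0.0148, 0.0524]
tool_rot: [0.0, 0.673, 0.739, 0.0]
contact_force: [2.2, -0.1, 0.9]
finger_gap: 0.0192
finger_force: 40.0
```

Run:
```python
from h import *
go(.468,.13,.0485)
```

```text
t 20.75 pos [0.5668 0.0148 0.0524] d [123.8 -87.7   3.8] rot [0.    0.    0.001] F [ 2.2 -0.1  0.9] gap 0.0192
```

{"api": "play_rows", "payload": {
  "deltas": [
    [0.1,0,0,-30,0,0,0],
    [0.1,0,0,-55,0,0,0],
    [0.1,10,-30,-60,0,0,0],
    [0.1,45,-65,-60,0,0,0],
    [0.1,85,-87,-60,0,0,0],
    [0.1,118,-88,-50,0,0,0],
    [0.1,124,-88,-25,0,0,0],
    [0.1,124,-88,-6,0,0,0],
    [0.1,124,-88,2,0,0,0],
    [0.1,124,-88,5,0,0,0],
    [0.1,124,-88,5,0,0,0]
  ]
}}

```text
t: 21.85
tool_pos: [0.4676, 0.1297, 0.0475]
tool_rot: [0.0, 0.674, 0.739, -0.0]
contact_force: [-0.8, -0.9, -1.2]
finger_gap: 0.0192
finger_force: 40.0
```

{"api": "play_rows", "payload": {
  "deltas": [
    [0.1,0,0,0.7,0,0,0],
    [0.1,0,0,1.4,0,0,0],
    [0.1,0,0,2,0,0,0],
    [0.1,0,0,2,0,0,0]
  ]
}}

```text
t: 22.25
tool_pos: [0.4679, 0.1302, 0.0457]
tool_rot: [0.0, 0.674, 0.739, 0.0]
contact_force: [0.8, -0.6, 3.6]
finger_gap: 0.0192
finger_force: 40.0
```

{"api": "play_rows", "payload": {
  "deltas": [
    [0.1,0,0,0.4,0,0,0],
    [0.1,0,-3,0.4,0,0,0],
    [0.1,0,-9,0.4,0,0,0],
    [0.1,0,-15,0.4,0,0,0],
    [0.1,0,-21,0.4,0,0,0]
  ]
}}

```text
t: 22.75
tool_pos: [0.447, 0.1283, 0.0453]
tool_rot: [0.001, 0.674, 0.739, 0.001]
contact_force: [5.1, -0.4, 4.9]
finger_gap: 0.0195
finger_force: 40.0
```

{"api": "play_rows", "payload": {
  "deltas": [
    [0.1,0,-8,0,0,0,0],
    [0.1,0,-16,0,0,0,0]
  ]
}}

```text
t: 22.95
tool_pos: [0.431, 0.1268, 0.0452]
tool_rot: [0.001, 0.673, 0.739, 0.001]
contact_force: [4.9, 0.1, 4.2]
finger_gap: 0.019
finger_force: 40.0
```

Run:
```python
from h import *
go(.5668,.0148,.0524)
```

```text
t 22.95 pos [0.431  0.1268 0.0452] d [-124.2  124.8   -7. ] rot [ 0.002 -0.     0.001] F [4.9 0.1 4.2] gap 0.019
```

{"api": "play_rows", "payload": {
  "deltas": [
    [0.1,0,0,-35,0,0,0],
    [0.1,0,0,-65,0,0,0],
    [0.1,-40,20,-67,0,0,0],
    [0.1,-80,50,-67,0,0,0],
    [0.1,-110,85,-67,0,0,0],
    [0.1,-122,115,-67,0,0,0],
    [0.1,-124,124.5,-67,0,0,0],
    [0.1,-124,124.5,-60,0,0,0],
    [0.1,-124,124.5,-45,0,0,0],
    [0.1,-124,124.5,-40,0,0,0],
    [0.1,-124,124.5,-40,0,0,0]
  ]
}}

```text
t: 24.05
tool_pos: [0.5646, 0.0153, 0.0837]
tool_rot: [-0.001, 0.673, 0.739, -0.001]
contact_force: [-0.7, -0.9, -2.9]
finger_gap: 0.0194
finger_force: 40.0
```

Run:
```python
from h import *
go(.5668,.0148,.0524)
```

```text
t 24.05 pos [0.5646 0.0153 0.0837] d [-0.7  2.2 31.3] rot [-0.002 -0.     0.002] F [-0.7 -0.9 -2.9] gap 0.0194
```

{"api": "play_rows", "payload": {
  "deltas": [
    [0.1,-0.5,2,4,0,0,0],
    [0.1,-0.5,2,10,0,0,0],
    [0.1,-0.5,2,12,0,0,0],
    [0.1,-0.5,2,12,0,0,0]
  ]
}}

```text
t: 24.45
tool_pos: [0.568, 0.0144, 0.0726]
tool_rot: [-0.0, 0.673, 0.739, -0.0]
contact_force: [-0.3, -0.4, -1.5]
finger_gap: 0.0191
finger_force: 40.0
```

Run:
```python
from h import *
go(.5668,.0148,.0524)
```

```text
t 24.45 pos [0.568  0.0144 0.0726] d [ 0.5 -1.1 20.2] rot [-0.     0.     0.001] F [-0.3 -0.4 -1.5] gap 0.0191
```

{"api": "play_rows", "payload": {
  "deltas": [
    [0.1,0.3,-1,4,0,0,0],
    [0.1,0.3,-1,9,0,0,0],
    [0.1,0.3,-1,13,0,0,0],
    [0.1,0.3,-1,16,0,0,0],
    [0.1,0.3,-1,18,0,0,0],
    [0.1,0.3,-1,19,0,0,0],
    [0.1,0.3,-1,19,0,0,0]
  ]
}}

```text
t: 25.15
tool_pos: [0.5671, 0.0147, 0.0538]
tool_rot: [0.0, 0.673, 0.739, -0.0]
contact_force: [0.9, -0.6, -2.0]
finger_gap: 0.019
finger_force: 40.0
```

{"api": "play_rows", "payload": {
  "deltas": [
    [0.1,0,0,1,0,0,0],
    [0.1,0,0,2,0,0,0],
    [0.1,0,0,2,0,0,0],
    [0.45,0,0,2,0,0,0],
    [0.45,0,0,2,0,0,0],
    [0.45,0,0,2,0,0,0],
    [0.45,0,0,-30,0,0,0],
    [0.45,0,0,-60,0,0,0],
    [0.45,-30,0,-63,0,0,0],
    [0.45,-60,0,-63,0,0,0],
    [0.45,-60,0,-50,0,0,0],
    [0.45,-60,0,-40,0,0,0]
  ]
}}

```text
t: 26.35
tool_pos: [0.5725, -0.0452, 0.0931]
tool_rot: [-0.0, 0.674, 0.739, 0.0]
contact_force: [-0.1, 0.4, 0.4]
finger_gap: 0.0425
finger_force: 0.0
```

Run:
```python
from h import *
go(.573,-.045,.052)
from plant import get_image
g=get_image("wrist"); cv2.imwrite("pics/w4.png",g["color"][:,:,::-1]); np.savez("w4.npz",**g)
```

```text
t 26.35 pos [ 0.5725 -0.0452  0.0931] d [ 0.2  0.5 41.1] rot [-0. -0. -0.] F [-0.1  0.4  0.4] gap 0.0425
```

View pics/w4.png

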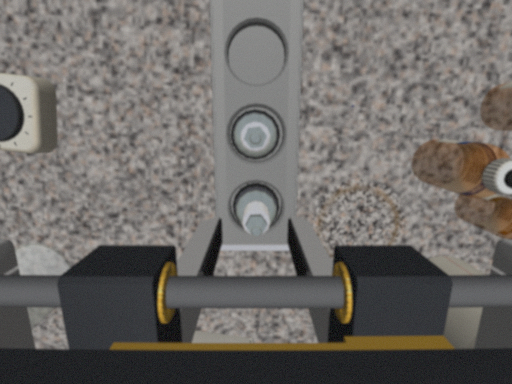

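Foot 3 is seated in its pocket at (255,133), foot 4 is at (255,208) and pocket 2 is empty at (256,54). Next I'll grasp foot 4.

{"api": "play_rows", "payload": {
  "deltas": [
    [0.45,0,0,20,0,0,0],
    [0.45,0,0,34,0,0,0],
    [0.45,0,0,40.5,0,0,0],
    [0.45,0,0,40.5,0,0,0],
    [0.45,0,0,40.5,0,0,0]
  ]
}}

```text
t: 26.9
tool_pos: [0.5729, -0.045, 0.0537]
tool_rot: [0.0, 0.673, 0.739, 0.0]
contact_force: [0.1, -1.0, 0.2]
finger_gap: 0.0422
finger_force: 0.0
```

{"api": "play_rows", "payload": {
  "deltas": [
    [0.1,0,0,1,0,0,0],
    [0.1,0,0,1,0,0,0],
    [0.1,0,0,1,0,0,0],
    [0.1,0,0,1,0,0,0],
    [0.1,0,0,1,0,0,0],
    [0.1,0,0,1,0,0,0]
  ]
}}

```text
t: 27.5
tool_pos: [0.573, -0.0451, 0.0526]
tool_rot: [0.0, 0.673, 0.739, 0.0]
contact_force: [1.4, 0.4, 1.5]
finger_gap: 0.0195
finger_force: 40.0
```

Run:
```python
from h import *
go(.470,.13,.0475)
```

```text
t 27.5 pos [ 0.573  -0.0451  0.0526] d [183.9 -86.3   5. ] rot [0.001 0.    0.001] F [1.4 0.4 1.5] gap 0.0195
```

{"api": "play_rows", "payload": {
  "deltas": [
    [0.1,0,0,-30,0,0,0],
    [0.1,0,0,-58,0,0,0],
    [0.1,10,-40,-62,0,0,0],
    [0.1,45,-75,-62,0,0,0],
    [0.1,92,-87,-62,0,0,0],
    [0.1,140,-87,-62,0,0,0],
    [0.1,175,-87,-50,0,0,0],
    [0.1,184,-87,-20,0,0,0],
    [0.1,184,-87,-3,0,0,0],
    [0.1,184,-87,3,0,0,0],
    [0.1,184,-87,5,0,0,0],
    [0.1,184,-87,5,0,0,0]
  ]
}}

```text
t: 28.7
tool_pos: [0.4693, 0.1296, 0.0478]
tool_rot: [0.0, 0.674, 0.739, 0.0]
contact_force: [0.2, 0.5, -2.3]
finger_gap: 0.0193
finger_force: 40.0
```

{"api": "play_rows", "payload": {
  "deltas": [
    [0.1,0,0,0.8,0,0,0],
    [0.1,0,0,1.6,0,0,0],
    [0.1,0,0,2.2,0,0,0],
    [0.1,0,0,2.2,0,0,0]
  ]
}}

```text
t: 29.1
tool_pos: [0.4695, 0.1301, 0.0456]
tool_rot: [0.0, 0.674, 0.739, 0.0]
contact_force: [1.2, -1.3, 5.3]
finger_gap: 0.0191
finger_force: 40.0
```

{"api": "play_rows", "payload": {
  "deltas": [
    [0.1,0,-3,0,0,0,0],
    [0.1,0,-9,0,0,0,0],
    [0.1,0,-15,0,0,0,0],
    [0.1,0,-21,0,0,0,0]
  ]
}}

```text
t: 29.5
tool_pos: [0.4486, 0.1283, 0.0456]
tool_rot: [0.001, 0.673, 0.739, 0.001]
contact_force: [5.1, 0.6, 5.0]
finger_gap: 0.0187
finger_force: 40.0
```

{"api": "play_rows", "payload": {
  "deltas": [
    [0.1,0,-8,0,0,0,0],
    [0.1,0,-16,0,0,0,0]
  ]
}}

```text
t: 29.7
tool_pos: [0.4326, 0.1268, 0.0456]
tool_rot: [0.001, 0.674, 0.739, 0.001]
contact_force: [4.9, 0.4, 5.4]
finger_gap: 0.0191
finger_force: 40.0
```

Run:
```python
from h import *
go(.573,-.0451,.0526)
```

```text
t 29.7 pos [0.4326 0.1268 0.0456] d [-184.2  123.8   -6.8] rot [ 0.002 -0.     0.001] F [4.9 0.4 5.4] gap 0.0191
```

{"api": "play_rows", "payload": {
  "deltas": [
    [0.1,0,0,-35,0,0,0],
    [0.1,0,0,-65,0,0,0],
    [0.1,-45,10,-67,0,0,0],
    [0.1,-93,20,-67,0,0,0],
    [0.1,-135,42,-67,0,0,0],
    [0.1,-170,75,-67,0,0,0],
    [0.1,-184,110,-67,0,0,0],
    [0.1,-184,124,-67,0,0,0],
    [0.1,-184,124,-50,0,0,0],
    [0.1,-184,124,-35,0,0,0],
    [0.1,-184,124,-30,0,0,0],
    [0.1,-184,124,-30,0,0,0]
  ]
}}

```text
t: 30.9
tool_pos: [0.5717, -0.0449, 0.0744]
tool_rot: [-0.001, 0.673, 0.739, -0.001]
contact_force: [0.0, 0.6, -2.4]
finger_gap: 0.0193
finger_force: 40.0
```

Run:
```python
from h import *
go(.573,-.0451,.0526)
```

```text
t 30.9 pos [ 0.5717 -0.0449  0.0744] d [-0.3  1.3 21.8] rot [-0.002 -0.     0.001] F [ 0.   0.6 -2.4] gap 0.0193
```

{"api": "play_rows", "payload": {
  "deltas": [
    [0.1,0,0.8,4,0,0,0],
    [0.1,0,0.8,9,0,0,0],
    [0.1,0,0.8,13,0,0,0],
    [0.1,0,0.8,17,0,0,0],
    [0.1,0,0.8,20,0,0,0],
    [0.1,0,0.8,21,0,0,0],
    [0.1,0,0.8,21,0,0,0]
  ]
}}

```text
t: 31.6
tool_pos: [0.5734, -0.0451, 0.0541]
tool_rot: [-0.0, 0.673, 0.739, -0.0]
contact_force: [0.1, -0.7, -2.0]
finger_gap: 0.0196
finger_force: 40.0
```

Free entry. I'll lower 2 mm more, release, then retreat high and to the left.

{"api": "play_rows", "payload": {
  "deltas": [
    [0.1,0,-0.3,1,0,0,0],
    [0.1,0,-0.3,2,0,0,0],
    [0.1,0,-0.3,2,0,0,0],
    [0.45,0,-0.3,2,0,0,0],
    [0.45,0,-0.3,2,0,0,0],
    [0.45,0,-0.3,2,0,0,0],
    [0.45,0,0,-30,0,0,0],
    [0.45,0,0,-75,0,0,0],
    [0.45,0,0,-120,0,0,0],
    [0.45,-40,0,-150,0,0,0],
    [0.45,-80,-20,-150,0,0,0],
    [0.45,-80,-20,-150,0,0,0]
  ]
}}

```text
t: 32.8
tool_pos: [0.5593, -0.1322, 0.2056]
tool_rot: [0.001, 0.676, 0.737, 0.0]
contact_force: [-0.0, 0.6, 0.1]
finger_gap: 0.0424
finger_force: 0.0
```

Run:
```python
from h import *
go(.5,0,.2)
from plant import get_image
a=get_image("wrist")["color"]; b=get_image("top")["color"][150:240,180:410]
b=cv2.resize(b,(512,200),interpolation=cv2.INTER_CUBIC)
cv2.imwrite("pics/f.png",np.vstack([a,b])[:,:,::-1])
```

```text
t 32.8 pos [ 0.5593 -0.1322  0.2056] d [136.8 -47.7   5.2] rot [ 0.002  0.002 -0.006] F [-0.   0.6  0.1] gap 0.0424
```

View pics/f.png

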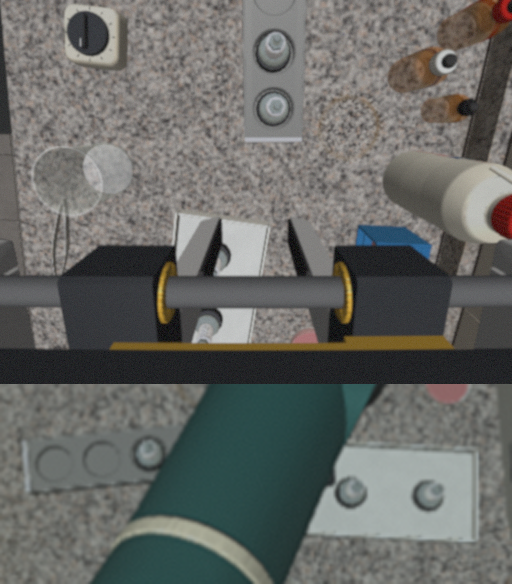

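The picture shows two feet seated in the block at (275,48) and (275,107). Both hard feet stand upright in the tray, clear of its walls, at (350,491) and (429,494). The bystanders are in place, so I'm handing in.

```bash
python3 -c "
from plant import ticket
print(ticket.finish_job())"
```

```text
the job is handed in; nothing more can be done
None
```

I handed the job in at about 33 s: the feet from pockets 1 and 2 dragged easily (about 2–3 N against 5 N) and now stand upright in the tray, while the two that grip are back in pockets 3 and 4. The hand-in gave no verdict.

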